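# Park the lens can in its latched bay

### The arm

A 6-joint arm with a two-finger parallel gripper is mounted at the origin on a cart in front of the work surface, level with it; the furniture and walls round the work are solid. World frame = base frame: x ahead of the robot, y to its left, z up, the work surface at z = 0. Lengths are in m, angles in rad, forces in N, time in s.
With the tool pointing down it reaches from about 0.35 to 0.975 m from the base axis. Payload 4.9 kg.
Tool frame: the origin (TCP) lies midway between the tips of the shut fingers; the grasp point (between the pads) lies 19 mm behind it (ctrl.tcp_to_grasp is the distance from the TCP to the grasp point, in m); z points along the fingers, y is the line along which they close (so a half turn about z gives the same grasp; the last joint's range is limited). The gripper opens to 85 mm and grips with 20 to 120 N. Pads are 22 mm wide; open, the fingers measure 114 mm over their backs; the gripper's body (76 mm by 85 mm) begins 54 mm behind the grasp point. The pads swing forward as they close: fully open they stand 13 mm farther back than shut.
Start: joints at [-1.233, 0.053, 1.613, -0, 1.476, -0.119], TCP at [0.276, -0.561, 0.231] pointing down, gripper open.
Joint ranges: [-3.01, 3.01], [-1.01, 2.22], [0.06, 2.58], [-1.02, 4.17], [0.09, 2.62], [-3.14, 3.14]. Speed limits (rad/s): [2.57, 2.57, 3.14, 3.14, 3.14, 3.14].

### API

Orientations are given as a rotation vector (axis times angle).
In Python, from station import ctrl gives the robot as it stands.
- The arm moves only by the shell command python3 jog.py FILE [FORCE], which reads ROWS from the file FILE. ROWS is one flat JSON list of numbers that holds 1 to 20 rows one after another, with no inner brackets; each row has 7 numbers: the finger opening in m, then dx, dy, dz in fractions of the full range, 1 being 50 cm, then a rotation vector rx, ry, rz in a scale on which 1.0 is pi rad; each row is the pose to reach, as a shift and turn from the pose commanded when the command began, along the tool's axes at that moment; what a row does not reach only later rows make up. A row lasts 1/12 s, in which the tool goes at most 0.0417 m and 0.125 rad, less where a joint would pass 70% of its speed; a pose out of reach is approached as far as the arm can. The fingers move at their own pace and stop on an object; FORCE is the grip in N (left out, the last holds). Time passes only in rows, so rows that do not move let the fingers close. It prints the time, the measured TCP pose, the force, the opening and the grip force at its end. Shift and turn numbers lie between -1 and 1, and a call with a number outside is refused. Input that does not fit is refused with a message, and nothing moves.
- ctrl.get_obs(): the state, without advancing time (a new reading comes with each control period).
- ctrl.get_image(name): name is "side" or "top" or "wrist"; returns the picture (384x512x3 uint8, red, green, blue); there is no depth.
- ctrl.camera_params(name): a dict with "fx", "fy", "cx", "cy" (pixels), "T" (4x4, takes a point from camera to world coordinates); the wrist camera has in their place "tool_from_camera" (4x4, takes a point from camera to tool coordinates, whose origin is the TCP and whose axes are the flange's). Camera axes: x right, y down, z forward; pixel columns grow to the right and rows downward; lengths in m; the calibration is good to about 2 mm. A picture is of the moment at which its call begins: read the wrist's pose just before it. camera_params takes no time and is no camera call.
- ctrl.finish_job(): hands the job in; it is judged then, once.
The state is a dict: "t": time; "q": joint angles; "dq": joint speeds; "effort": joint torques, N m; "tool_pos": TCP position; "tool_rot": TCP orientation; "contact_force": force on the tool from outside, world axes, zero at the start; "wrist_torque": the same for the moment, N m; "opening": finger opening in m; "grip_force": force on a finger pad.
Only numpy, scipy, OpenCV 4.12 (cv2) and the standard library are available. Lean on these libraries where they do the work, as an engineer would, in place of code of your own. Each camera call takes 0.05 s, during which the arm holds its last target. There are 200 camera calls.

### The job

Put the lens can away in the low metal parking bay: swing the latch lever clear of the lid, then lift the lid by its bar and swing it back until it stands upright by itself. Then, without lifting the can, push it along the fence into the bay until it is fully home against the stop rail, upright and close along that wall. Leave the lid standing open and the can already parked inside where it is.

Things in the scene. Friction and masses are not known exactly. Their poses are not given: they have to be found in the camera images.
- bay: Fixed aluminium parking bay, open toward the robot, no floor (things in it stand on the worktop). Origin: on the worktop, mid front opening; x into the bay (away from the robot), y left, z up. Low side walls 30 mm high, 6 mm thick, inner faces y = +-75 mm, x = 0 to 121 mm; back wall 60 mm high. The latch's bracket stands outside the right wall, x 20 to 50, y -81 to -117 mm.
- stop_home (a point): Point on the worktop at the foot of the stop rail's front face, against the left wall: x = 75, y = 75 mm in the bay's frame. The rail, 20 mm high, crosses the whole bay along y. A can fully home and close along the wall has its axis 18 mm before it in x and in y (x = y = 57 mm).
- fence_end (a point): Foot of the inner face of the fence at its end toward the robot: x = -113, y = 75 mm in the bay's frame. The fence is the left wall (+y) running on straight toward the robot in front of the bay, 30 mm high, from x = 0 to -113 mm, its inner face in line with the bay's left inner wall.
- lid (a joint): Grey lid, rad: 0 shut, 1.57 upright, 1.75 end stop; its front goes up and back. It stays where left; 2 to 3 N at the bar moves it. Shut, its top is 64.5 mm high and a 4 mm apron (front face 6 mm ahead of the bay's front) and side skirts hang down to 34 mm above the worktop, so the can cannot pass. Upright, they stick out 28 mm toward the robot, the apron 0.19 m up.
- lid_hinge (a point): Point on the lid's hinge axis, in the bay's middle plane: x = 124 mm, z = 61 mm in the bay's frame. Fixed in the bay.
- lid_bar (a point): Middle of the lid handle's round steel bar, 9 mm thick, parallel to the bay's y; moves with the lid. Two arms 70 mm apart join it to the apron, its axis 36 mm ahead of the apron's front; the gap there (about 31 mm) is open above and below. Lid shut: x = -42, y = -25, z = 50 mm in the bay's frame.
- latch (a joint): Latch lever, rad: 0 locked, 1.7 end stop; grows counter-clockwise from above (peg away from the robot, tongue toward it). Starts between 0 and 0.2. The tongue lies 2 mm above the lid's top and holds it down until the lever has turned to about 1.35. About 1.5 N at the peg turns it; it stays where left.
- latch_pivot (a point): On the lever's upright pivot axis, at the lever's underside, 67 mm above the worktop, at x = 35, y = -99 mm in the bay's frame. Steel lever 14 mm wide, 8 mm thick; at latch = 0 its tongue reaches 45 mm to +y (over the lid) and its handle 62 mm to -y.
- latch_peg (a point): Top centre of the upright metal finger peg on the lever's handle: 14 mm diameter, standing 55 mm from the pivot axis, on the side away from the tongue; its top is 101 mm above the worktop, 26 mm above the lever's upper face.
- lens_can: The can to put away: white-grey upright closed cylinder, 36 mm diameter, 48 mm tall, about 80 g, standing on the worktop in front of the bay near the fence (gap 2 to 12 mm). Origin: centre of its underside, z up its axis.
- parked_can: A second, identical can already parked in the right half of the bay, hidden under the lid at first, near x = 50 mm, y = -35 mm in the bay's frame. Leave it. Origin as for lens_can.

How it is judged:
On the way, in this order (a step that is already met when the one before it is completed fails the run):
1. the latch lever is swung clear of the lid (value of joint latch above 1.38 rad and value of joint lid below 0.1 rad), for 0.2 s.
2. the lid stands open, upright or farther back (value of joint lid above 1.4 rad), for 0.2 s.
At the end, for the whole second after the job is handed in: The latch lever is clear of the lid (latch over 1.35 rad), the lid stands open (over 1.4 rad), and the lens can stands upright and at rest on the worktop in the bay, within 7 mm of the stop rail and within 10 mm of the left wall (value of joint latch above 1.35 rad and value of joint lid above 1.4 rad and x of lens_can in the frame of bay between 0.05 and 0.062 m and y of lens_can in the frame of bay between 0.047 and 0.062 m and height (world z) of lens_can below 0.005 m and angle between lens_can's own z axis and vertical below 0.1 rad and linear speed of lens_can below 0.02 m/s); the robot touches nothing.
It fails at once if the lens can is lifted (height (world z) of lens_can above 0.015 m).
It fails at once if the lens can is tipped over (angle between lens_can's own z axis and vertical above 0.5 rad).
It fails at once if the parked can is moved more than 15 mm (distance of parked_can from where it was at the start of the episode above 0.015 m).
It also fails if it takes over 72 s, if anything falls off the work surface, if the arm or the gripper's body presses on something with over 40 N, if the wrist force passes 120 N, or if a joint passes its speed limit or range.

## Working session

There is one attempt and no reset: what is moved stays moved. The work goes in short steps, Python scripts to look and compute and a shell command to move; the robot and the scene stay as the last step left them, time stands still between calls to the robot, and variables do not carry over. Pictures are saved under pics/ and viewed, at most 12 in all, crops included, and the job is handed in when it is done.

```bash
mkdir -p pics; ls
python3 - <<'E'
from station import ctrl
import cv2, numpy as np
ims=[]
for n in("side","top"):
    im=ctrl.get_image(n); cv2.imwrite(f"pics/{n}0.png",im[:,:,::-1]); p=ctrl.camera_params(n)
    print(n,p["fx"],p["cx"],p["cy"],np.round(p["T"],3).tolist())
print(ctrl.get_obs()); print(ctrl.camera_params("wrist"))
E
```

```text
jog.py
pics
station.py
side 433.73740748814186 254.269047325112 193.74244567832017 [[0.999, -0.016, 0.035, 0.533], [-0.039, -0.469, 0.883, -0.709], [0.002, -0.883, -0.469, 0.496], [0.0, 0.0, 0.0, 1.0]]
top 400.55371424181067 250.26369850081701 193.86791327137624 [[-0.027, -0.981, 0.194, 0.39], [-1.0, 0.027, -0.005, 0.036], [-0.0, -0.194, -0.981, 0.909], [0.0, 0.0, 0.0, 1.0]]
{'t': 0.1, 'q': array([-1.23299384e+00,  5.33125162e-02,  1.61416092e+00, -1.83690393e-05,
        1.47601648e+00, -1.19026035e-01]), 'dq': array([-0.00043128, -0.0013046 , -0.00279118, -0.00114031, -0.00135742,
        0.00020727]), 'effort': array([-9.43348714e-04, -3.94901955e+01, -3.71362531e+01, -2.04887519e-04,
        3.93845068e-03, -2.52885252e-05]), 'tool_pos': array([ 0.27548075, -0.56037707,  0.23017   ]), 'tool_rot': array([-3.05815943e+00, -7.10937148e-01,  3.53689738e-04]), 'contact_force': array([ 0.16752343, -0.42285824, -0.74913968]), 'wrist_torque': array([ 0.00213185, -0.02626226, -0.00302751]), 'grip_force': 0.0, 'opening': 0.08524860829439929}
{'fx': 327.9406734949204, 'fy': 327.9406734949204, 'cx': 258.2336800469813, 'cy': 193.41399596114096, 'tool_from_camera': array([[-5.88343255e-04, -9.61916116e-01, -2.73344176e-01,
         6.94483652e-02],
       [ 9.99999787e-01, -6.43642767e-04,  1.12631705e-04,
         9.19665155e-04],
       [-2.84278254e-04, -2.73344052e-01,  9.61916290e-01,
        -1.42736046e-01],
       [ 0.00000000e+00,  0.00000000e+00,  0.00000000e+00,
         1.00000000e+00]])}
```

View pics/side0.png

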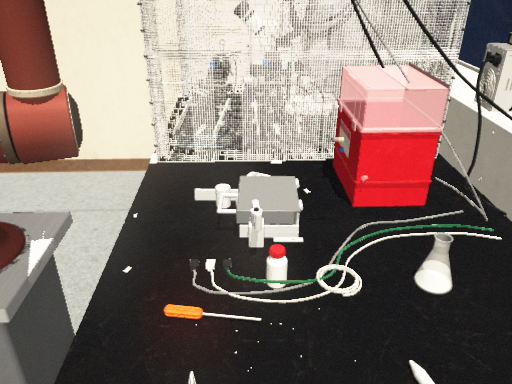

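View pics/top0.png

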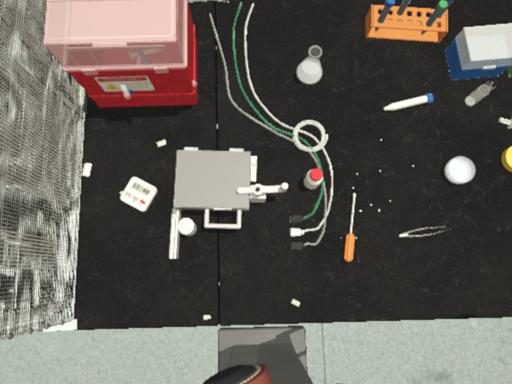

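The side view shows the bay with its bar facing the robot (bay at about (270,195)). In the top view the lid spans about (174–251, 148–210), the fence ends near (172,258), and the can is at (187,227). The bar is near (223,227), the peg near (284,186), and a red-capped bottle close by at (314,178). I'll crop and enlarge this.

Run:
```python
import cv2
im=cv2.imread("pics/top0.png")[138:268,158:333]
cv2.imwrite("pics/top0c.png",cv2.resize(im,None,fx=4.5,fy=4.5,interpolation=cv2.INTER_CUBIC))
```

```text
(no output)
```

View pics/top0c.png

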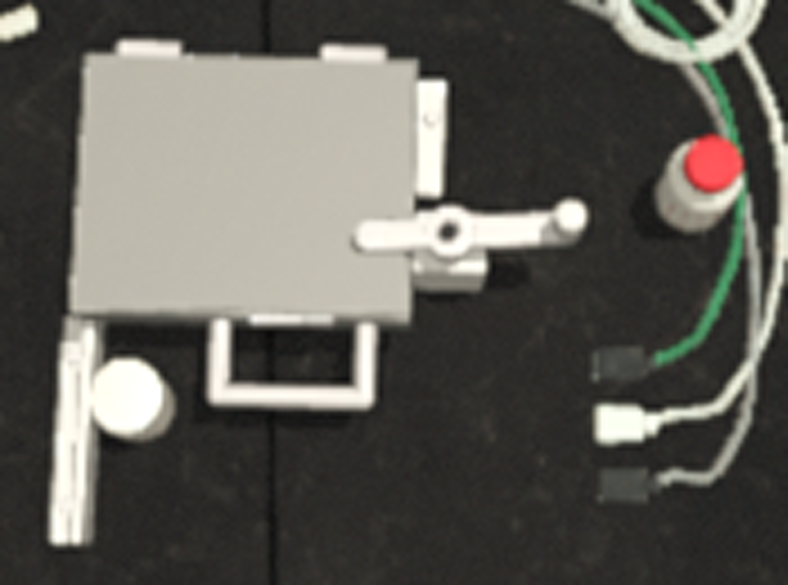

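The crop shows, in crop pixels: pivot (449,231), peg (571,217), bar ends (213,394)–(374,400), can top (126,398), fence end (93,545), lid front corners (73,313) and (408,322), and the red bottle right of the peg.

```bash
cat > h.py <<'E'
import numpy as np, cv2
from station import ctrl
from scipy.spatial.transform import Rotation as R
def ray(n,u,v,z):
    p=ctrl.camera_params(n);T=p["T"]
    d=T[:3,:3]@[(u-p["cx"])/p["fx"],(v-p["cy"])/p["fy"],1]; o=T[:3,3]
    return o+d*(z-o[2])/d[2]
def proj(n,P):
    p=ctrl.camera_params(n);c=np.linalg.inv(p["T"])@np.append(P,1)
    return c[0]/c[2]*p["fx"]+p["cx"],c[1]/c[2]*p["fy"]+p["cy"]
def rigid(B,W):
    B=np.array(B)[:,:2];W=np.array(W)[:,:2];b=B.mean(0);w=W.mean(0)
    X=B-b;Y=W-w
    a=np.arctan2((X[:,0]*Y[:,1]-X[:,1]*Y[:,0]).sum(),(X*Y).sum())
    M=np.array([[np.cos(a),-np.sin(a)],[np.sin(a),np.cos(a)]])
    return a,w-M@b,Y-X@M.T
E
python3 - <<'E'
from h import *
pt=lambda u,v,z:ray("top",u/4.5+158-.4,v/4.5+138-.4,z)
B=[(.035,-.099),(-.042,.010),(-.042,-.060),(-.113,.075),(-.006,.081),(-.006,-.081)]
W=[pt(449,231,.075),pt(213,395,.05),pt(374,400,.05),pt(93,545,0.0),pt(73,315,.0645),pt(408,322,.0645)]
a,t,r=rigid(B,W);print(a,t,"\n",np.round(r*1000,1))
M=np.array([[np.cos(a),-np.sin(a)],[np.sin(a),np.cos(a)]])
for n,p in dict(peg=pt(571,217,.101),can=pt(126,398,.048),bottle=pt(713,163,.07)).items(): print(n,p, M.T@(p[:2]-t))
for n,b in dict(bar=(-.042,-.025,.05),hinge=(.124,0,.061),pivot=(.035,-.099,.075),home=(.075,.075,0)).items():
    w=np.append(M@b[:2]+t,b[2]);print(n,w,proj("side",w))
E
```

```text
-0.048649875124228414 [0.53471497 0.11638794] 
 [[ 0.6  0.9]
 [ 0.5  3. ]
 [-0.6 -4. ]
 [ 0.9  0.3]
 [-0.8 -1.6]
 [-0.6  1.5]]
peg [ 0.56502011 -0.03879553  0.101     ] [ 0.03781596 -0.1535261 ]
can [0.49367588 0.17329638 0.048     ] [-0.04375803  0.05484536]
bottle [ 0.5963087  -0.11084084  0.07      ] [ 0.07257115 -0.22396458]
bar [0.4915489  0.09346001 0.05      ] (np.float64(219.6181125099024), np.float64(202.58836947904047))
hinge [0.65856826 0.11035773 0.061     ] (np.float64(297.6305471456424), np.float64(192.98331931418912))
pivot [0.56485912 0.015803   0.075     ] (np.float64(255.9090503141326), np.float64(210.2097239499376))
home [0.61327353 0.1876519  0.        ] (np.float64(273.15776190957206), np.float64(200.8180152682518))
```

```bash
cat >> h.py <<'E'
A=-0.0486;T0=np.array([.5347,.1164])
def b2w(x,y):
    c,s=np.cos(A),np.sin(A);return T0+[c*x-s*y,s*x+c*y]
def w2b(p):
    c,s=np.cos(A),np.sin(A);d=np.array(p)[:2]-T0;return np.array([c*d[0]+s*d[1],-s*d[0]+c*d[1]])
def go(targets):
    "targets: list of (wx,wy,wz,psi) -> tool-axis shifts from current pose"
    o=ctrl.get_obs();r=R.from_rotvec(o["tool_rot"])
    for x,y,z,psi in targets:
        d=r.inv().apply(np.array([x,y,z])-o["tool_pos"])
        g=R.from_euler("z",psi)*R.from_euler("x",np.pi)
        print(np.round(np.r_[d,(r.inv()*g).as_rotvec()],4))
E
python3 -c "
from h import *
go([(.565,-.039,.16,1.571)])"
```

```text
[ 0.4898 -0.3401  0.0709 -0.0016 -0.0012 -1.1142]
```

Careful with the scale: shifts go in shares of 50 cm and turns go in shares of pi rad. That gives: 0.4898 m / 0.5 = 0.9796, -0.3401 m / 0.5 = -0.6802, -1.114 rad / 3.1416 = -0.3546.

```bash
P=1; echo '[0.03, 0.9796, -0.6802, 0.06, 0, 0, -0.3546, 0.03, 0.9796, -0.6802, 0.06, 0, 0, -0.3546, 0.03, 0.9796, -0.6802, 0.06, 0, 0, -0.3546, 0.03, 0.9796, -0.6802, 0.06, 0, 0, -0.3546, 0.03, 0.9796, -0.6802, 0.06, 0, 0, -0.3546, 0.03, 0.9796, -0.6802, 0.06, 0, 0, -0.3546, 0.03, 0.9796, -0.6802, 0.06, 0, 0, -0.3546, 0.03, 0.9796, -0.6802, 0.06, 0, 0, -0.3546, 0.03, 0.9796, -0.6802, 0.06, 0, 0, -0.3546, 0.03, 0.9796, -0.6802, 0.06, 0, 0, -0.3546, 0.03, 0.9796, -0.6802, 0.06, 0, 0, -0.3546, 0.03, 0.9796, -0.6802, 0.06, 0, 0, -0.3546, 0.03, 0.9796, -0.6802, 0.06, 0, 0, -0.3546, 0.03, 0.9796, -0.6802, 0.06, 0, 0, -0.3546, 0.03, 0.9796, -0.6802, 0.14, 0, 0, -0.3546, 0.03, 0.9796, -0.6802, 0.14, 0, 0, -0.3546, 0.03, 0.9796, -0.6802, 0.14, 0, 0, -0.3546, 0.03, 0.9796, -0.6802, 0.14, 0, 0, -0.3546]' > path.dat && python3 jog.py path.dat 30
python3 - <<'E'
from h import *
o=ctrl.get_obs();im=ctrl.get_image("wrist");cv2.imwrite("pics/w1.png",im[:,:,::-1])
print(o["t"],o["tool_pos"],o["tool_rot"],o["opening"])
Tw=np.eye(4);Tw[:3,:3]=R.from_rotvec(o["tool_rot"]).as_matrix();Tw[:3,3]=o["tool_pos"]
p=ctrl.camera_params("wrist");C=np.linalg.inv(Tw@p["tool_from_camera"])
for P in([.565,-.0388,.101],[.5649,.0158,.075],[*b2w(-.042,-.025),.05]):
    c=C@np.append(P,1);print(c[0]/c[2]*p["fx"]+p["cx"],c[1]/c[2]*p["fy"]+p["cy"])
E
```

```text
t: 1.6
tool_pos: [0.565, -0.0401, 0.1615]
tool_rot: [-2.222, -2.221, 0.001]
contact_force: [0.7, -0.0, 0.2]
opening: 0.0298
grip_force: 0.0
1.6 [ 0.56504471 -0.04007075  0.16153552] [-2.22155182e+00 -2.22114168e+00  8.95312831e-04] 0.029842601591915832
257.47005322233167 207.3499811659448
257.28819961083997 119.40564771136275
151.08410627556503 2.4280397248111854
```

View pics/w1.png

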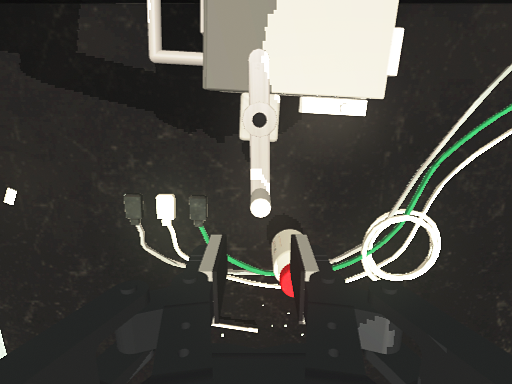

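The wrist view shows the peg top at (260,207), against a prediction of (257,207), so the model is good to about 1 mm. Next I lower the straddled fingers over the peg and compute the arc.

In the tool's units: 0.08 m / 0.5 = 0.16, 0.04 m / 0.5 = 0.08.

```bash
echo '[0.024, 0.001, 0, 0.08, 0, 0, 0, 0.024, 0.001, 0, 0.16, 0, 0, 0, 0.024, 0.001, 0, 0.16, 0, 0, 0, 0.024, 0.001, 0, 0.16, 0, 0, 0]' > path.dat && python3 jog.py path.dat
python3 - <<'E'
from h import *
L=[]
for th in np.linspace(.15,1.58,14):
    L.append((*b2w(.035+.055*np.sin(th),-.099-.055*np.cos(th)),.0815,np.pi/2+A+th))
go(L)
E
```

```text
t: 1.98
tool_pos: [0.5639, -0.04, 0.0807]
tool_rot: [-2.221, -2.218, 0.003]
contact_force: [0.2, 0.1, 0.7]
opening: 0.0237
grip_force: 0.0
[ 0.0011  0.0065 -0.0008 -0.0033 -0.0007 -0.1031]
[ 0.002   0.0125 -0.0008 -0.0032 -0.0009 -0.2131]
[ 0.0036  0.0183 -0.0009 -0.0032 -0.0011 -0.3231]
[ 0.0059  0.0239 -0.0009 -0.0031 -0.0013 -0.4331]
[ 0.0087  0.0293 -0.0009 -0.0031 -0.0014 -0.5431]
[ 0.0121  0.0343 -0.0009 -0.003  -0.0016 -0.6531]
[ 0.016   0.0389 -0.0009 -0.0029 -0.0018 -0.7631]
[ 0.0204  0.043  -0.0009 -0.0028 -0.002  -0.8731]
[ 2.530e-02  4.660e-02 -9.000e-04 -2.700e-03 -2.100e-03 -9.831e-01]
[ 3.0500e-02  4.9700e-02 -9.0000e-04 -2.6000e-03 -2.3000e-03 -1.0931e+00]
[ 3.6000e-02  5.2200e-02 -9.0000e-04 -2.5000e-03 -2.5000e-03 -1.2031e+00]
[ 4.1800e-02  5.4000e-02 -1.0000e-03 -2.4000e-03 -2.6000e-03 -1.3131e+00]
[ 4.7700e-02  5.5200e-02 -1.0000e-03 -2.3000e-03 -2.8000e-03 -1.4231e+00]
[ 5.3700e-02  5.5800e-02 -1.0000e-03 -2.2000e-03 -3.0000e-03 -1.5331e+00]
```

In the tool's units: 0.0558 m / 0.5 = 0.1116, 0.0552 m / 0.5 = 0.1104, -1.533 rad / 3.1416 = -0.488.

```bash
echo '[0.024, 0.002, 0.013, 0, 0, 0, -0.0328, 0.024, 0.004, 0.025, 0, 0, 0, -0.0678, 0.024, 0.0072, 0.0366, 0, 0, 0, -0.1028, 0.024, 0.0118, 0.0478, 0, 0, 0, -0.1378, 0.024, 0.0174, 0.0586, 0, 0, 0, -0.1728, 0.024, 0.0242, 0.0686, 0, 0, 0, -0.2079, 0.024, 0.032, 0.0778, 0, 0, 0, -0.2429, 0.024, 0.0408, 0.086, 0, 0, 0, -0.2779, 0.024, 0.0506, 0.0932, 0, 0, 0, -0.3129, 0.024, 0.061, 0.0994, 0, 0, 0, -0.3479, 0.024, 0.072, 0.1044, 0, 0, 0, -0.3829, 0.024, 0.0836, 0.108, 0, 0, 0, -0.4179, 0.024, 0.0954, 0.1104, 0, 0, 0, -0.453, 0.024, 0.1074, 0.1116, 0, 0, 0, -0.488, 0.024, 0.1074, 0.1116, 0, 0, 0, -0.488, 0.024, 0.1074, 0.1116, 0, 0, 0, -0.488, 0.024, 0.1074, 0.1116, 0, 0, 0, -0.488]' > path.dat && python3 jog.py path.dat
python3 - <<'E'
from h import *
im=ctrl.get_image("wrist")[:300];cv2.imwrite("pics/w2.png",im[:,:,::-1])
o=ctrl.get_obs();print(w2b(o["tool_pos"]))
E
```

```text
t: 3.4
tool_pos: [0.6225, 0.0139, 0.084]
tool_rot: [0.064, 3.137, -0.0]
contact_force: [-0.2, -0.2, 1.3]
opening: 0.0241
grip_force: 0.0
[ 0.09232462 -0.0980274 ]
```

View pics/w2.png

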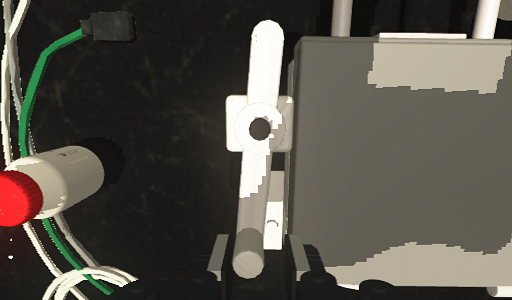

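The lever lies along (267,32)–(259,128)–(248,262), about 0.083 rad short of the tool angle, so the latch is at about 1.49 rad and clear. Next: raise and go over the bar.

```bash
python3 -c "
from h import *
p=b2w(-.042,-.025);go([(*p,.15,np.pi/2+A)])"
```

```text
[ 0.1335  0.0741 -0.0671  0.0022  0.0024  1.5792]
```

In the tool's units: 0.1335 m / 0.5 = 0.267, 0.074 m / 0.5 = 0.148, 1.579 rad / 3.1416 = 0.5026.

```bash
echo '[0.024, 0, 0, -0.07, 0, 0, 0, 0.026, 0, 0, -0.134, 0, 0, 0, 0.026, 0, 0, -0.134, 0, 0, 0, 0.026, 0.267, 0.148, -0.134, 0.0006, 0.0006, 0.5026, 0.026, 0.267, 0.148, -0.134, 0.0006, 0.0006, 0.5026, 0.026, 0.267, 0.148, -0.134, 0.0006, 0.0006, 0.5026, 0.026, 0.267, 0.148, -0.134, 0.0006, 0.0006, 0.5026, 0.026, 0.267, 0.148, -0.134, 0.0006, 0.0006, 0.5026, 0.026, 0.267, 0.148, -0.134, 0.0006, 0.0006, 0.5026, 0.026, 0.267, 0.148, -0.134, 0.0006, 0.0006, 0.5026, 0.026, 0.267, 0.148, -0.134, 0.0006, 0.0006, 0.5026, 0.026, 0.267, 0.148, -0.134, 0.0006, 0.0006, 0.5026, 0.026, 0.267, 0.148, -0.134, 0.0006, 0.0006, 0.5026, 0.026, 0.267, 0.148, -0.134, 0.0006, 0.0006, 0.5026, 0.026, 0.267, 0.148, -0.134, 0.0006, 0.0006, 0.5026, 0.026, 0.267, 0.148, -0.134, 0.0006, 0.0006, 0.5026, 0.026, 0.267, 0.148, -0.134, 0.0006, 0.0006, 0.5026, 0.026, 0.267, 0.148, -0.134, 0.0006, 0.0006, 0.5026, 0.026, 0.267, 0.148, -0.134, 0.0006, 0.0006, 0.5026]' > path.dat && python3 jog.py path.dat
python3 - <<'E'
from h import *
im=ctrl.get_image("wrist");cv2.imwrite("pics/w3.png",im[:,:,::-1])
o=ctrl.get_obs();print(w2b(o["tool_pos"]))
Tw=np.eye(4);Tw[:3,:3]=R.from_rotvec(o["tool_rot"]).as_matrix();Tw[:3,3]=o["tool_pos"]
p=ctrl.camera_params("wrist");C=np.linalg.inv(Tw@p["tool_from_camera"])
for b in([-.042,.01,.05],[-.042,-.06,.05],[-.0438,.0548,.048],[-.113,.075,.0],[-.006,0,.0645]):
    P=[*b2w(*b[:2]),b[2]]
    c=C@np.append(P,1);print(b,c[0]/c[2]*p["fx"]+p["cx"],c[1]/c[2]*p["fy"]+p["cy"])
go([(*b2w(-.042,-.025),.033,np.pi/2+A)])
E
```

```text
t: 5.03
tool_pos: [0.4906, 0.0934, 0.1487]
tool_rot: [-2.27, -2.17, 0.002]
contact_force: [0.2, -1.3, -0.1]
opening: 0.0262
grip_force: 0.0
[-0.04299598 -0.02505069]
[-0.042, 0.01, 0.05] 259.2692133021162 147.53359444985102
[-0.042, -0.06, 0.05] 258.9432105076669 235.69136114270904
[-0.0438, 0.0548, 0.048] 256.9435996919228 83.49858272228005
[-0.113, 0.075, 0.0] 173.73038136616606 60.37024702348822
[-0.006, 0, 0.0645] 310.5746302586091 164.8266277612787
[ 0.000e+00  1.200e-03  1.155e-01 -2.100e-03 -1.000e-04  3.400e-03]
```

View pics/w3.png

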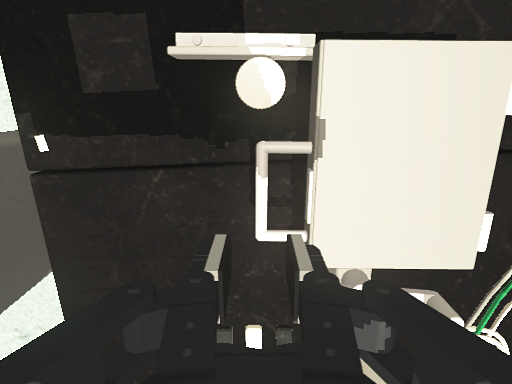

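The bar is at column 262, rows 148–236 (predicted 259, 147–236), and the can top is at (260,83); everything agrees within about 1.5 mm. Next I lower and grip.

In the tool's units: 0.1155 m / 0.5 = 0.231, 0.08 m / 0.5 = 0.16.

```bash
echo '[0.026, 0, 0.004, 0.08, 0, 0, 0, 0.026, 0, 0.004, 0.16, 0, 0, 0, 0.026, 0, 0.004, 0.231, 0, 0, 0, 0.026, 0, 0.004, 0.231, 0, 0, 0, 0.026, 0, 0.004, 0.231, 0, 0, 0, 0, 0, 0.004, 0.231, 0, 0, 0, 0, 0, 0.004, 0.231, 0, 0, 0, 0, 0, 0.004, 0.231, 0, 0, 0, 0, 0, 0.004, 0.231, 0, 0, 0]' > path.dat && python3 jog.py path.dat 30
python3 - <<'E'
from h import *
L=[];o=ctrl.get_obs();psi=np.pi/2+A
b=w2b(o["tool_pos"]);print(b,o["tool_pos"][2])
v=np.array([b[0]-.124,o["tool_pos"][2]+.019-.061])
for t in np.linspace(0.1,1.63,18):
    x=.124+np.cos(t)*v[0]+np.sin(t)*v[1]; z=.061-np.sin(t)*v[0]+np.cos(t)*v[1]
    L.append((*b2w(x,b[1]),z-.019,psi))
go(L)
E
```

```text
t: 5.83
tool_pos: [0.4927, 0.0936, 0.0353]
tool_rot: [-2.271, -2.169, 0.002]
contact_force: [-4.6, -0.4, 3.5]
opening: 0.0076
grip_force: 29.4
[-0.0408627  -0.02479001] 0.03531135800734
[ 0.      0.0001 -0.0165 -0.0017 -0.0002  0.0028]
[-0.      0.0017 -0.0313 -0.0017 -0.0002  0.0028]
[-0.      0.0045 -0.0458 -0.0017 -0.0002  0.0028]
[-0.      0.0086 -0.0601 -0.0017 -0.0002  0.0028]
[-0.      0.014  -0.0739 -0.0017 -0.0002  0.0028]
[-0.      0.0207 -0.0872 -0.0017 -0.0002  0.0028]
[-0.0001  0.0285 -0.0998 -0.0017 -0.0002  0.0028]
[-1.000e-04  3.740e-02 -1.117e-01 -1.700e-03 -2.000e-04  2.800e-03]
[-1.000e-04  4.730e-02 -1.227e-01 -1.700e-03 -2.000e-04  2.800e-03]
[-1.000e-04  5.820e-02 -1.328e-01 -1.700e-03 -2.000e-04  2.800e-03]
[-0.0002  0.0699 -0.1419 -0.0017 -0.0002  0.0028]
[-0.0002  0.0824 -0.1499 -0.0017 -0.0002  0.0028]
[-0.0002  0.0956 -0.1567 -0.0017 -0.0002  0.0028]
[-0.0003  0.1094 -0.1624 -0.0017 -0.0002  0.0028]
[-0.0003  0.1235 -0.1667 -0.0017 -0.0002  0.0028]
[-0.0004  0.1381 -0.1698 -0.0017 -0.0002  0.0028]
[-0.0004  0.1528 -0.1715 -0.0017 -0.0002  0.0028]
[-0.0004  0.1677 -0.1719 -0.0017 -0.0002  0.0028]
```

In the tool's units: -0.0601 m / 0.5 = -0.1202, -0.0458 m / 0.5 = -0.0916.

```bash
echo '[0, 0, 0, -0.033, 0, 0, 0, 0, 0, 0.0034, -0.0626, 0, 0, 0, 0, 0, 0.009, -0.0916, 0, 0, 0, 0, 0, 0.0172, -0.1202, 0, 0, 0, 0, 0, 0.0172, -0.1202, 0, 0, 0, 0, 0, 0.0172, -0.1202, 0, 0, 0]' > path.dat && python3 jog.py path.dat
python3 - <<'E'
from h import *
o=ctrl.get_obs();print(w2b(o["tool_pos"]))
ctrl.get_image("side"); im=ctrl.get_image("side")[130:270,150:340];cv2.imwrite("pics/s2.png",cv2.resize(im,None,fx=3,fy=3)[:,:,::-1])
E
```

```text
t: 6.33
tool_pos: [0.4992, 0.0932, 0.0953]
tool_rot: [-2.268, -2.167, 0.008]
contact_force: [-10.8, 0.5, 2.8]
opening: 0.0076
grip_force: 29.9
[-0.03429866 -0.0248556 ]
```

View pics/s2.png

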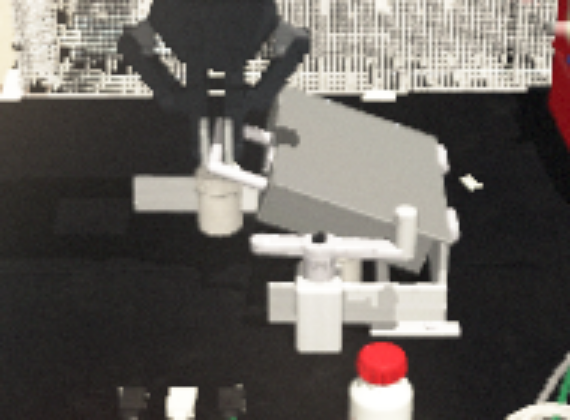

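The lid is rising with the bar held between the pads; the peg and lever at (405,225) are clear of it. There's a slight inward pull, so I'll use a radius about 2 mm larger for the rest of the arc.

Run:
```python
from h import *
L=[];o=ctrl.get_obs();psi=np.pi/2+A
b=w2b(o["tool_pos"])
v=np.array([-.1665,-.009])
for t in np.linspace(0.48,1.64,14):
    x=.124+np.cos(t)*v[0]+np.sin(t)*v[1]; z=.061-np.sin(t)*v[0]+np.cos(t)*v[1]
    L.append((*b2w(x,b[1]),z-.019,psi))
go(L)
```

```text
[-0.      0.0065 -0.0163 -0.007   0.0002  0.0029]
[-0.      0.0132 -0.0296 -0.007   0.0002  0.0029]
[-0.0001  0.021  -0.0422 -0.007   0.0002  0.0029]
[-0.0001  0.0299 -0.0541 -0.007   0.0002  0.0029]
[-0.0001  0.0398 -0.0652 -0.007   0.0002  0.0029]
[-0.0002  0.0507 -0.0754 -0.007   0.0002  0.0029]
[-0.0002  0.0624 -0.0845 -0.007   0.0002  0.0029]
[-0.0002  0.075  -0.0925 -0.007   0.0002  0.0029]
[-0.0003  0.0881 -0.0994 -0.007   0.0002  0.0029]
[-0.0003  0.1019 -0.1051 -0.007   0.0002  0.0029]
[-0.0004  0.1161 -0.1096 -0.007   0.0002  0.0029]
[-0.0004  0.1306 -0.1128 -0.007   0.0002  0.0029]
[-0.0004  0.1453 -0.1146 -0.007   0.0002  0.0029]
[-0.0005  0.1602 -0.1152 -0.007   0.0002  0.0029]
```

In the tool's units: 0.16 m / 0.5 = 0.32, 0.145 m / 0.5 = 0.29.

```bash
echo '[0, 0, 0.011, -0.0326, 0, 0, 0, 0, 0, 0.024, -0.0592, 0, 0, 0, 0, 0, 0.04, -0.0844, 0, 0, 0, 0, 0, 0.058, -0.1082, 0, 0, 0, 0, 0, 0.078, -0.1304, 0, 0, 0, 0, 0, 0.1, -0.1508, 0, 0, 0, 0, 0, 0.123, -0.169, 0, 0, 0, 0, 0, 0.148, -0.185, 0, 0, 0, 0, 0, 0.174, -0.1988, 0, 0, 0, 0, 0, 0.202, -0.2102, 0, 0, 0, 0, 0, 0.23, -0.2192, 0, 0, 0, 0, 0, 0.26, -0.2256, 0, 0, 0, 0, 0, 0.29, -0.2292, 0, 0, 0, 0, 0, 0.32, -0.2304, 0, 0, 0, 0, 0, 0.32, -0.2304, 0, 0, 0, 0, 0, 0.32, -0.2304, 0, 0, 0]' > path.dat && python3 jog.py path.dat
python3 - <<'E'
from h import *
o=ctrl.get_obs();print(w2b(o["tool_pos"]))
ctrl.get_image("side"); im=ctrl.get_image("side")[80:270,150:360];cv2.imwrite("pics/s3.png",cv2.resize(im,None,fx=3,fy=3)[:,:,::-1])
E
```

```text
t: 7.77
tool_pos: [0.6642, 0.0846, 0.2133]
tool_rot: [2.268, 2.165, 0.007]
contact_force: [1.6, -3.8, 4.5]
opening: 0.0074
grip_force: 31.1
[ 0.13091251 -0.02548698]
```

View pics/s3.png

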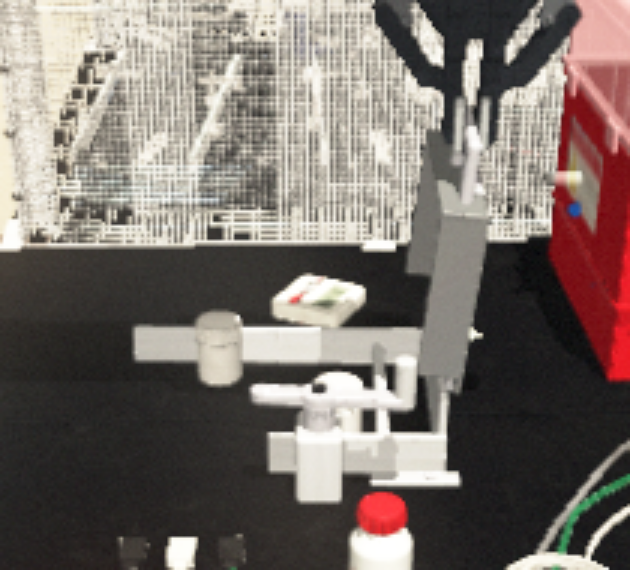

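The lid stands upright, with the bar top near (470,170) in the crop, at about 1.68 rad. The can is untouched at (218,348). Next: release, rise and move behind the can.

In the tool's units: -0.07 m / 0.5 = -0.14, -0.04 m / 0.5 = -0.08.

```bash
echo '[0.03, 0, 0, 0, 0, 0, 0, 0.03, 0, 0, 0, 0, 0, 0, 0.03, 0, 0, 0, 0, 0, 0, 0.03, 0, 0, -0.08, 0, 0, 0, 0.03, 0, 0, -0.14, 0, 0, 0, 0.03, 0, 0, -0.14, 0, 0, 0, 0.03, 0, 0, -0.14, 0, 0, 0]' > path.dat && python3 jog.py path.dat
python3 -c "
from h import *
go([(*b2w(-.105,.052),.2,np.pi+A+.1)])"
```

```text
t: 8.45
tool_pos: [0.6623, 0.086, 0.2812]
tool_rot: [2.27, 2.169, 0.004]
contact_force: [-0.0, 0.6, -0.9]
opening: 0.0298
grip_force: 0.0
[ 0.0768 -0.2339  0.0805  0.0029  0.0022 -1.6678]
```

In the tool's units: -0.234 m / 0.5 = -0.468, 0.08 m / 0.5 = 0.16, -1.668 rad / 3.1416 = -0.5309.

```bash
echo '[0, 0.1536, -0.468, 0, 0, 0, -0.5309, 0, 0.1536, -0.468, 0, 0, 0, -0.5309, 0, 0.1536, -0.468, 0, 0, 0, -0.5309, 0, 0.1536, -0.468, 0, 0, 0, -0.5309, 0, 0.1536, -0.468, 0, 0, 0, -0.5309, 0, 0.1536, -0.468, 0, 0, 0, -0.5309, 0, 0.1536, -0.468, 0, 0, 0, -0.5309, 0, 0.1536, -0.468, 0.16, 0.001, 0.0006, -0.5309, 0, 0.1536, -0.468, 0.16, 0.001, 0.0006, -0.5309, 0, 0.1536, -0.468, 0.16, 0.001, 0.0006, -0.5309, 0, 0.1536, -0.468, 0.16, 0.001, 0.0006, -0.5309, 0, 0.1536, -0.468, 0.16, 0.001, 0.0006, -0.5309, 0, 0.1536, -0.468, 0.16, 0.001, 0.0006, -0.5309, 0, 0.1536, -0.468, 0.16, 0.001, 0.0006, -0.5309, 0, 0.1536, -0.468, 0.16, 0.001, 0.0006, -0.5309, 0, 0.1536, -0.468, 0.16, 0.001, 0.0006, -0.5309]' > path.dat && python3 jog.py path.dat
python3 - <<'E'
from h import *
o=ctrl.get_obs();im=ctrl.get_image("wrist");cv2.imwrite("pics/w4.png",im[:,:,::-1])
print(w2b(o["tool_pos"]))
Tw=np.eye(4);Tw[:3,:3]=R.from_rotvec(o["tool_rot"]).as_matrix();Tw[:3,3]=o["tool_pos"]
p=ctrl.camera_params("wrist");C=np.linalg.inv(Tw@p["tool_from_camera"])
for b in([-.0438,.0548,.048],[-.113,.075,.0],[.075,.075,.0]):
    c=C@np.array([*b2w(*b[:2]),b[2],1]);print(b,c[0]/c[2]*p["fx"]+p["cx"],c[1]/c[2]*p["fy"]+p["cy"])
go([(*b2w(-.105,.052),.011,np.pi+A+.1)])
E
```

```text
t: 9.78
tool_pos: [0.4299, 0.1731, 0.1968]
tool_rot: [0.078, -3.133, 0.001]
contact_force: [0.1, -0.7, 0.9]
opening: -0.0001
grip_force: 0.0
[-0.10744997  0.0515546 ]
[-0.0438, 0.0548, 0.048] 256.1348303270015 244.0770712530949
[-0.113, 0.075, 0.0] 281.87409377388286 166.46472627627884
[0.075, 0.075, 0.0] 263.6093487559562 319.57763156563067
[-0.0037  0.0003  0.1861 -0.0004 -0.0075 -0.0012]
```

View pics/w4.png

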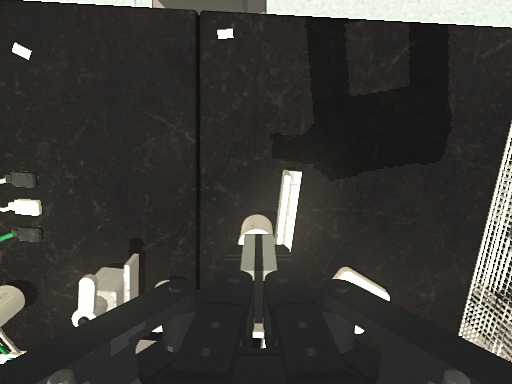

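The shut fingers line up with the can (top at (256,235)), and the fence's inner foot end at (281,168) matches the prediction. Next: lower and push slowly.

In the tool's units: 0.186 m / 0.5 = 0.372, 0.16 m / 0.5 = 0.32.

```bash
echo '[0, 0, 0, 0.08, 0, 0, 0, 0, 0, 0, 0.16, 0, 0, 0, 0, 0, 0, 0.24, 0, 0, 0, 0, 0, 0, 0.32, 0, 0, 0, 0, 0, 0, 0.372, 0, 0, 0, 0, 0, 0, 0.372, 0, 0, 0, 0, 0, 0, 0.372, 0, 0, 0]' > path.dat && python3 jog.py path.dat
python3 -c "
from h import *
print(w2b(ctrl.get_obs()['tool_pos']))
go([(*b2w(x,.053),.011,np.pi+A+.1) for x in (-.075,-.02,.018,.028)])"
```

```text
t: 10.42
tool_pos: [0.4281, 0.1727, 0.0109]
tool_rot: [0.079, -3.131, 0.002]
contact_force: [0.4, -0.1, 1.2]
opening: -0.0001
grip_force: 0.0
[-0.10918246  0.05110408]
[-0.0342 -0.0015 -0.0004 -0.0009 -0.0099 -0.0008]
[-0.0889 -0.0069 -0.001  -0.0009 -0.0099 -0.0008]
[-0.1267 -0.0107 -0.0013 -0.0009 -0.0099 -0.0008]
[-0.1367 -0.0117 -0.0014 -0.0009 -0.0099 -0.0008]
```

In the tool's units: -0.122 m / 0.5 = -0.244, -0.015 m / 0.5 = -0.03.

```bash
echo '[0, -0.03, 0, 0, 0, 0, 0, 0, -0.054, -0.002, 0, 0, 0, 0, 0, -0.068, -0.003, 0, 0, 0, 0, 0, -0.08, -0.004, 0, 0, 0, 0, 0, -0.092, -0.0054, 0, 0, 0, 0, 0, -0.106, -0.0066, 0, 0, 0, 0, 0, -0.12, -0.008, 0, 0, 0, 0, 0, -0.134, -0.0094, 0, 0, 0, 0, 0, -0.148, -0.0108, 0, 0, 0, 0, 0, -0.162, -0.0122, 0, 0, 0, 0, 0, -0.176, -0.0136, 0, 0, 0, 0, 0, -0.19, -0.015, 0, 0, 0, 0, 0, -0.204, -0.0164, 0, 0, 0, 0, 0, -0.218, -0.0178, 0, 0, 0, 0, 0, -0.232, -0.0192, 0, 0, 0, 0, 0, -0.244, -0.0204, 0, 0, 0, 0, 0, -0.244, -0.0204, 0, 0, 0, 0]' > path.dat && python3 jog.py path.dat
python3 - <<'E'
from h import *
o=ctrl.get_obs();print(w2b(o["tool_pos"]))
ctrl.get_image("side"); a=ctrl.get_image("side")[150:270,180:330]
t=ctrl.get_image("top")[140:260,160:310]
cv2.imwrite("pics/s4.png",np.hstack([cv2.resize(i,None,fx=2.6,fy=2.6) for i in (a,t)])[:,:,::-1])
for n in("side","top"): print([np.round(proj(n,[*b2w(x,.057),.048])) for x in(.045,.057)])
go([(*b2w(x,.053),.011,np.pi+A+.1) for x in (.018,.028)])
E
```

```text
t: 11.83
tool_pos: [0.5535, 0.1689, 0.0117]
tool_rot: [0.08, -3.136, 0.001]
contact_force: [-0.3, 0.5, 0.2]
opening: -0.0002
grip_force: 0.1
[0.01623311 0.05338454]
[array([261., 186.]), array([266., 186.])]
[array([187., 186.]), array([187., 181.])]
[-0.0027 -0.001   0.0005  0.0002 -0.0047 -0.0003]
[-0.0127 -0.002   0.0004  0.0002 -0.0047 -0.0003]
```

View pics/s4.png

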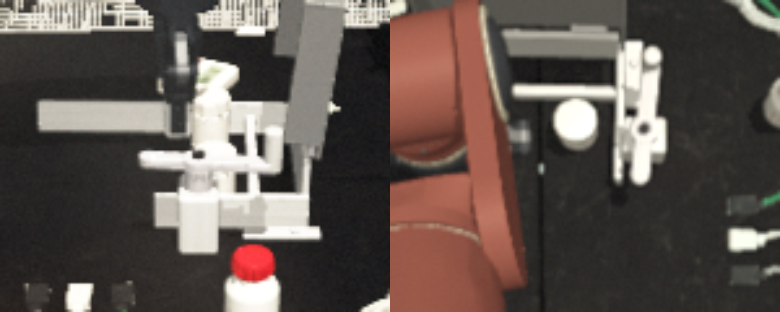

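The can stands upright ahead of the fingers, at crop (212,95), which is side pixel (261,186) and bay x ≈ 45 mm. The parked can and the rail are visible and clear. The last 10–12 mm go slowly.

In the tool's units: -0.01 m / 0.5 = -0.02, -0.009 m / 0.5 = -0.018.

```bash
echo '[0, -0.006, 0, 0, 0, 0, 0, 0, -0.012, -0.001, 0, 0, 0, 0, 0, -0.016, -0.002, 0, 0, 0, 0, 0, -0.018, -0.002, 0, 0, 0, 0, 0, -0.02, -0.002, 0, 0, 0, 0, 0, -0.02, -0.002, 0, 0, 0, 0]' > path.dat && python3 jog.py path.dat
python3 -c "
from h import *
print(w2b(ctrl.get_obs()['tool_pos']))"
```

```text
t: 12.48
tool_pos: [0.5623, 0.1687, 0.0115]
tool_rot: [0.08, -3.135, 0.001]
contact_force: [-0.6, -0.3, -0.4]
opening: -0.0002
grip_force: 0.1
[0.02501052 0.05356867]
```

In the tool's units: -0.003 m / 0.5 = -0.006, -0.002 m / 0.5 = -0.004.

```bash
echo '[0, -0.002, 0, 0, 0, 0, 0, 0, -0.004, 0, 0, 0, 0, 0, 0, -0.006, 0, 0, 0, 0, 0, 0, -0.006, 0, 0, 0, 0, 0, 0, -0.006, 0, 0, 0, 0, 0]' > path.dat && python3 jog.py path.dat
python3 -c "
from h import *
print(w2b(ctrl.get_obs()['tool_pos']))"
```

```text
t: 12.9
tool_pos: [0.5649, 0.1686, 0.0114]
tool_rot: [0.08, -3.134, 0.001]
contact_force: [-2.6, -1.4, 1.7]
opening: -0.0001
grip_force: 1.4
[0.02765536 0.05363043]
```

```bash
echo '[0, -0.002, 0, 0, 0, 0, 0, 0, -0.003, 0, 0, 0, 0, 0, 0, -0.003, 0, 0, 0, 0, 0]' > path.dat && python3 jog.py path.dat
python3 -c "
from h import *
print(w2b(ctrl.get_obs()['tool_pos']))"
```

```text
t: 13.15
tool_pos: [0.5661, 0.1686, 0.0114]
tool_rot: [0.08, -3.133, 0.002]
contact_force: [-4.4, -1.7, 2.6]
opening: -0.0
grip_force: 2.3
[0.02883641 0.0536701 ]
```

The force is rising steadily, so the can is home on the rail. Now I back out, go up and clear, and check.

```bash
echo '[0, 0.02, 0, 0, 0, 0, 0, 0, 0.06, 0, 0, 0, 0, 0, 0, 0.12, 0.008, 0, 0, 0, 0, 0, 0.2, 0.016, 0, 0, 0, 0, 0, 0.28, 0.024, 0, 0, 0, 0, 0, 0.28, 0.024, -0.08, 0, 0, 0, 0, 0.28, 0.024, -0.16, 0, 0, 0, 0, 0.28, 0.024, -0.24, 0, 0, 0, 0, 0.28, -0.06, -0.3, 0, 0, 0, 0, 0.28, -0.14, -0.3, 0, 0, 0, 0, 0.28, -0.22, -0.3, 0, 0, 0, 0, 0.28, -0.3, -0.3, 0, 0, 0, 0, 0.28, -0.38, -0.3, 0, 0, 0, 0, 0.28, -0.46, -0.3, 0, 0, 0, 0, 0.28, -0.54, -0.3, 0, 0, 0, 0, 0.28, -0.6, -0.3, 0, 0, 0, 0, 0.28, -0.6, -0.3, 0, 0, 0, 0, 0.28, -0.6, -0.3, 0, 0, 0]' > path.dat && python3 jog.py path.dat
python3 - <<'E'
from h import *
a=ctrl.get_image("side")[150:270,180:330]
t=ctrl.get_image("top")[140:260,160:310]
cv2.imwrite("pics/s5.png",np.hstack([cv2.resize(i,None,fx=2.6,fy=2.6) for i in (a,t)])[:,:,::-1])
p=proj("top",[*b2w(.057,.057),.048]);s=proj("side",[*b2w(.057,.057),.048]);print((p[0]-160)*2.6+390,(p[1]-140)*2.6,(s[0]-180)*2.6,(s[1]-150)*2.6)
E
```

```text
t: 14.65
tool_pos: [0.443, -0.1388, 0.1624]
tool_rot: [0.075, -3.136, 0.0]
contact_force: [-1.3, 0.2, -1.4]
opening: 0.0
grip_force: 0.0
460.244091038216 105.30318762375786 223.48400678377814 93.94707861652607
```

View pics/s5.png

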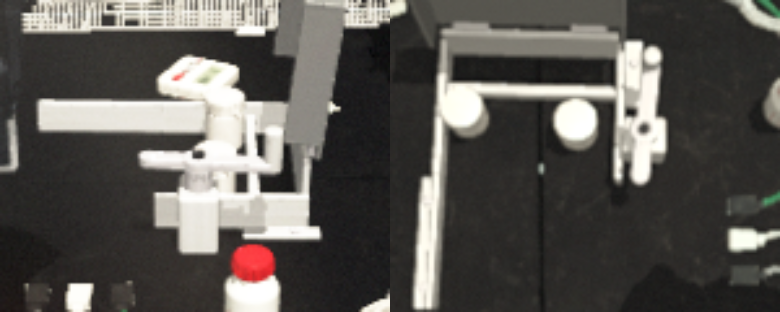

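The can top is at crop (463,105), against (460,105) for perfectly home: upright, against the rail and about 2 mm off the wall. The lid is open, the latch is clear and the robot is free.

```bash
python3 -c "
from station import ctrl
print(ctrl.finish_job())"
```

```text
the job is handed in; nothing more can be done
None
```

The job is handed in, though no verdict came back: my last check images showed the latch clear, the lid standing open, and the lens can upright against the stop rail about 2 mm off the left wall, with the parked can in place.

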